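# Fit the right tube adapter into the sample warmer

## Robot

A 6-joint arm with a two-finger parallel gripper is mounted at the origin on the work surface. World frame = base frame: x ahead of the robot, y to its left, z up, the work surface at z = 0. Lengths are in m, angles in rad, forces in N, time in s.
With the tool pointing down it reaches from about 0.35 to 0.725 m from the base axis. Payload 6 kg.
Tool frame: the origin (TCP) lies midway between the tips of the shut fingers; the grasp point (between the pads) lies 19 mm behind it; y points along the fingers, z is the direction in which the jaws open and shut, and the axes are right-handed (so a half turn about y gives the same grasp; the last joint's range is limited). The gripper opens to 85 mm and grips with 20 to 120 N. Pads are 22 mm wide; open, the fingers measure 114 mm over their backs; the gripper's body (76 mm by 85 mm) begins 54 mm behind the grasp point. The pads swing forward as they close: fully open they stand 13 mm farther back than shut.
Start: joints at [1.474, 0.04, 0.085, 0, -1.615, -0.334], TCP at [0.251, 0.545, 0.231] pointing down, gripper open.
Joint ranges: [-2.56, 2.56], [-1.29, 2.01], [-1.08, 1.49], [-3.29, 1.98], [-2.81, -0.18], [-2.99, 2.99]. Speed limits (rad/s): [2.57, 2.57, 3.01, 3.14, 3.14, 3.14].

## Interface

Orientations are given as [roll, pitch, yaw] about the fixed x, y, z axes, in that order (R = Rz(yaw) Ry(pitch) Rx(roll)).
In Python, from workcell import bot, imaging, order gives the robot as it stands.
- The arm moves only by the tool jog_arm, never from a script. Its argument "commands" is a list of rows, each a list of 7 numbers: the turn, a rotation vector about the tool's x, y, z in rad, then the shift along the tool's x, y, z in mm, then the closure in counts, from 0 (fully open) to 255 (shut). In form: [[ax, ay, az, dx, dy, dz, jaw], ...]. A call has 1 to 12 rows; each row shifts and turns the commanded pose from where the row before left it, along the tool's axes as they then stand; what a row does not reach is not made up. A row lasts 1/12 s, in which the tool goes at most 41.7 mm and 7.16 degrees, less where a joint would pass 70% of its speed; a pose out of reach is approached as far as the arm can. A call with a gripper value outside its range is refused whole. The fingers move at their own pace and stop on an object; "newtons" is the grip in N (left out, the last holds). Time passes only in rows, so rows that do not move let the fingers close. It gives the time, the measured TCP pose, the force and the opening at its end, in the units of the state.
- bot.sense(): the state, without advancing time (a new reading comes with each control period).
- imaging.grab_frame(name): name is "side" or "top"; returns a dict with "img" (480x640x3 uint8, blue, green, red), "range_z" (480x640 float32, m along the optical axis (not along the pixel's ray), 0 where there is no reading), "fov_y" (degrees; the focal length in pixels is half the picture's height over the tangent of half this angle, whatever the lens; pixels are square), "cx", "cy" (the principal point, pixels), "R" (3x3) and "t" (3): a world point X has camera coordinates R X + t. Camera axes: x right, y down, z forward; pixel columns grow to the right and rows downward; lengths in m; the calibration is good to about 2 mm. A picture is of the moment at which its call begins.
- order.finish_job(): hands the job in, once; it reports no verdict.
The state is a dict: "clock": time; "joint_positions": joint angles; "dq": joint speeds; "tau": joint torques, N m; "tool_pos": TCP position; "eef_rot": TCP orientation; "wrist_force": force on the tool from outside, world axes, zero at the start; "torque": the same for the moment, N m; "grip_width": finger opening in m.
Only numpy, scipy, OpenCV 4.12 (cv2) and the standard library are available. Lean on these libraries where they do the work, as an engineer would, in place of code of your own. Each camera call takes 0.05 s, during which the arm holds its last target. There are 200 camera calls.

## Task

The sample warmer on the lab bench has an empty round well, and three look-alike tube adapters of different diameters stand beside it. Pick out the one that fits the well and seat it there upright: its skirt down inside the well and its flange resting flat on the rim all round. Leave the other two adapters standing where they are.

Things in the scene. Friction and masses are not known exactly. Their poses are not given: they have to be found in the camera images.
- well (a point): Centre of the mouth of the empty well, level with its rim, in the top of the sample warmer, a white box fixed to the bench. The well is a round hole 56 mm across, 40 mm deep, in a square 110 mm aluminium plate; rim 85 mm above the bench. z up, x away from the low grey panel with the display. The warmer reaches 85 mm along +x, 75 mm along y, 138 mm along -x; nothing is higher than the rim.
- adapter_s_center (a point): The smallest of three grey plastic tube adapters, standing upright, round: skirt 28 mm across, 25 mm tall; above it a flange disc 46 mm across, 6 mm thick; above that a neck 30 mm across, 40 mm tall, with an open bore. 71 mm tall in all, about 90 g. The point is on the axis, half-way up (35.5 mm above the foot, 10.5 mm above the flange's underside); z along the axis, up. Any yaw is alike.
- adapter_m_center (a point): The middle-sized of three grey plastic tube adapters, standing upright, round: skirt 42 mm across, 25 mm tall; above it a flange disc 70 mm across, 6 mm thick; above that a neck 30 mm across, 40 mm tall, with an open bore. 71 mm tall in all, about 140 g. The point is on the axis, half-way up (35.5 mm above the foot, 10.5 mm above the flange's underside); z along the axis, up. Any yaw is alike.
- adapter_l_center (a point): The largest of three grey plastic tube adapters, standing upright, round: skirt 66 mm across, 25 mm tall; above it a flange disc 94 mm across, 6 mm thick; above that a neck 30 mm across, 40 mm tall, with an open bore. 71 mm tall in all, about 240 g. The point is on the axis, half-way up (35.5 mm above the foot, 10.5 mm above the flange's underside); z along the axis, up. Any yaw is alike.
Mind the look-alikes: they are no part of the job. Leave any red look-alike of the part that bears adapter_l_center alone.

How it is judged:
At the end, for the whole second after the job is handed in: The adapter with the 42 mm skirt is at rest in the well: axis within 12 mm of the well's centre, flange on the rim (height within 4.5 mm of seated), upright within 0.1 rad. The other two are within 40 mm of where they stood and upright within 0.17 rad (horizontal distance between adapter_m_center and well below 0.012 m and z of adapter_m_center in the frame of well between 0.006 and 0.015 m and angle between adapter_m_center's own z axis and vertical below 0.1 rad and linear speed of adapter_m below 0.02 m/s and distance of each of adapter_s_center, adapter_l_center from where it was at the start of the episode below 0.04 m and angle between each of adapter_s_center, adapter_l_center's own z axis and vertical below 0.17 rad); the robot touches nothing.
It also fails if it takes over 38 s, if anything falls off the work surface, if the arm or the gripper's body presses on something with over 40 N, if the wrist force passes 120 N, or if a joint passes its speed limit or range.

## Working session

There is one attempt and no reset: what is moved stays moved. The work goes in short steps, Python scripts to look and compute and a tool call to move; the robot and the scene stay as the last step left them, time stands still between calls to the robot, and variables do not carry over. Pictures are saved under pics/ and viewed, about 8 in all and at most 12, crops included, and the job is handed in when it is done.

Besides the shell and the picture viewer there is one more tool, called after "Call:" in YAML: its name, and indented under it one key for each argument. jog_arm: Moves the arm, as the interface text tells. Its arguments: {"type":"object","properties":{"commands":{"type":"array"},"newtons":{"type":"number"}},"required":["commands"]}

```bash
mkdir -p pics; cat > h.py <<'E'
import numpy as np,cv2
from workcell import bot,imaging,order
def grab(n):
    d=imaging.grab_frame(n); z=d["range_z"]; f=240/np.tan(np.radians(d["fov_y"]/2))
    v,u=np.mgrid[:480,:640]
    P=np.stack([(u-d["cx"])/f*z,(v-d["cy"])/f*z,z],-1)
    W=(P-d["t"])@d["R"]; W[z==0]=np.nan
    return d,W
E
python3 - <<'E'
from h import *
print(bot.sense())
for n in("top","side"):
    d,W=grab(n); cv2.imwrite(f"pics/{n}0.png",d["img"]); np.savez(f"{n}0.npz",img=d["img"],W=W)
    print(n,d["fov_y"],d["R"],d["t"])
E
```

```text
{'clock': 0.0, 'joint_positions': array([ 1.47369491e+00,  4.08257409e-02,  8.38068142e-02, -4.50043408e-04,
       -1.61549456e+00, -3.33687776e-01]), 'dq': array([ 1.43951112e-03,  1.39679864e-03,  5.58851742e-06,  5.11987592e-04,
       -2.84409345e-04, -4.57696320e-04]), 'tau': array([ 3.61842149e-04, -3.68210328e+01,  3.47422099e+01,  6.93259388e+00,
       -5.36298438e-03, -1.83916660e-05]), 'tool_pos': array([0.25035241, 0.54491624, 0.23027144]), 'eef_rot': array([-1.56902662e+00,  1.37593333e-04,  2.71082330e+00]), 'wrist_force': array([ 0.16101597, -1.08999635, -0.09017375]), 'torque': array([-0.02839954, -0.01795491,  0.03132607]), 'grip_width': 0.08520209287635344}
top 47.88203740678544 [[ 0.01980338 -0.99978094  0.00677529]
 [-0.9832739  -0.02070268 -0.18095259]
 [ 0.18105321 -0.00307849 -0.98346848]] [-0.035099    0.57518862  0.76589215]
side 42.657660620900565 [[ 0.67494347 -0.73768977 -0.01628269]
 [-0.48969627 -0.43131863 -0.75773465]
 [ 0.55195007  0.51940163 -0.65235962]] [-0.36589279  0.33861792  0.64157408]
```

View pics/top0.png

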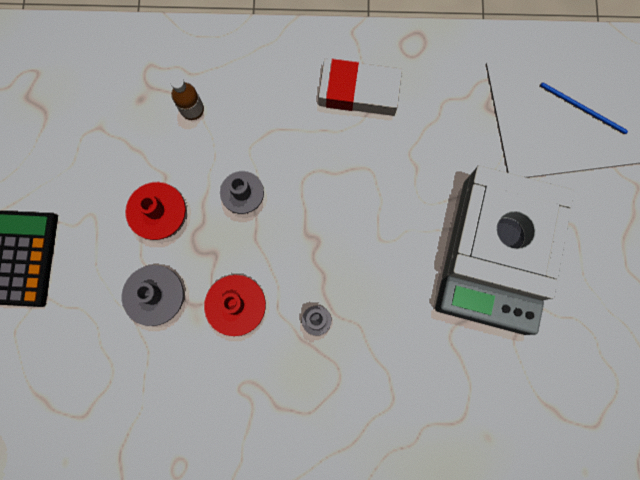

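View pics/side0.png

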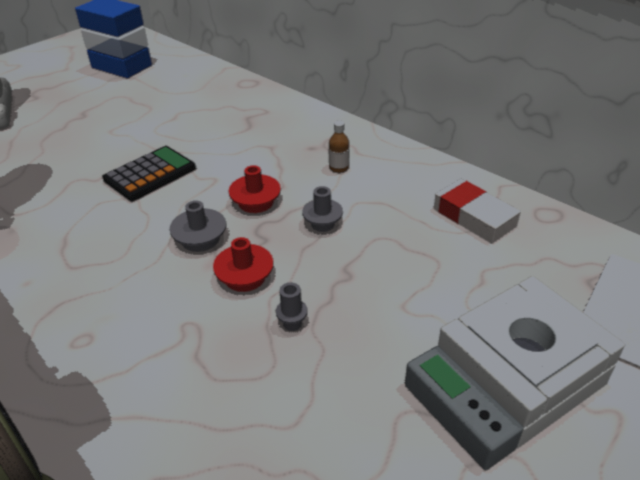

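Top view: the grey adapters are at (242,192) medium, (153,295) large and (316,319) small. The red look-alikes are at (156,211) and (235,304), and the well is at (515,230). The medium grey one looks like the 42 mm skirt, so I'll confirm by measuring its flange and viewing a crop.

```bash
python3 - <<'E'
from h import *
for n,pts in(("top",dict(m=(242,192),l=(153,295),s=(316,319),r1=(156,211),r2=(235,304))),("side",dict(m=(322,208),l=(197,225),s=(291,308)))):
    D=np.load(n+"0.npz");W=D["W"]
    for k,(u,v) in pts.items():
        r=45; S=W[max(v-r,0):v+r,u-r:u+r].reshape(-1,3)
        c=np.nanmedian(W[v-3:v+4,u-3:u+4].reshape(-1,3),0)
        S=S[np.hypot(*(S[:,:2]-c[:2]).T)<.065]
        F=S[(S[:,2]>.024)&(S[:,2]<.038)]; N=S[(S[:,2]>.066)&(S[:,2]<.076)]
        (cx,cy),R=cv2.minEnclosingCircle(F[:,:2].astype(np.float32)) if len(F) else((0,0),0)
        nc=cv2.minEnclosingCircle(N[:,:2].astype(np.float32)) if len(N) else 0
        print(n,k,"flange",np.round([cx,cy,2*R,np.median(F[:,2])],4),"neck",nc,len(N), N[:,2].max() if len(N) else 0)
    # well: rim-plane ray intersection of hole contour
    d=D["img"]; u,v=(515,230) if n=="top" else (532,335)
    Wz=W[...,2]; hole=((Wz<.075)|np.isnan(Wz)).astype(np.uint8)
    _,lab=cv2.connectedComponents(hole); m=lab==lab[v,u]; print(n,"hole px",m.sum())
    ring=cv2.dilate(m.astype(np.uint8),np.ones((5,5)))>0
    ring&=~m; P=W[ring&(abs(Wz-.085)<.008)]
    A=np.c_[2*P[:,:2],np.ones(len(P))]; s=np.linalg.lstsq(A,(P[:,:2]**2).sum(1),rcond=None)[0]
    print("well",s[:2],"dia",2*np.sqrt(s[2]+s[:2]@s[:2]),"z",np.median(P[:,2]),len(P))
t=np.load("top0.npz")["img"]
cv2.imwrite("pics/crop.png",cv2.resize(t[150:350,100:360],None,fx=3,fy=3,interpolation=cv2.INTER_CUBIC)[:600,:780])
E
```

```text
top m flange [0.6667 0.1139 0.0704 0.0303] neck ((0.6666754484176636, 0.1139858216047287), 0.015209666453301907) 201 0.07371225888313042
top l flange [0.4997 0.2429 0.095  0.0302] neck ((0.5005801320075989, 0.242261603474617), 0.015477648004889488) 221 0.07365497779841601
top s flange [ 0.4672 -0.0094  0.0459  0.0308] neck ((0.4669855833053589, -0.009163779206573963), 0.01475731935352087) 200 0.0731869891149266
top r1 flange [0.6339 0.2482 0.0948 0.0302] neck ((0.6333043575286865, 0.24882283806800842), 0.015504329465329647) 214 0.07424642368430588
top r2 flange [0.4877 0.1157 0.0944 0.0303] neck ((0.4876381456851959, 0.11580514162778854), 0.015113994479179382) 213 0.0740897221023756
top hole px 996
well [ 0.60164811 -0.29815378] dia 0.058036864503060615 z 0.08366782090149331 277
side m flange [0.6634 0.1119 0.0736 0.0302] neck ((0.6655610203742981, 0.11098737269639969), 0.017146416008472443) 150 0.07391811295054745
side l flange [0.4975 0.2413 0.0985 0.03  ] neck ((0.49884891510009766, 0.24104523658752441), 0.016851169988512993) 155 0.07238465644725428
side s flange [ 0.4653 -0.0118  0.0473  0.0303] neck ((0.4658682346343994, -0.01108410395681858), 0.016833294183015823) 222 0.07320718906634965
side hole px 995
well [ 0.5987838  -0.30114791] dia 0.05795553311872557 z 0.08376225017782815 281
```

View pics/crop.png

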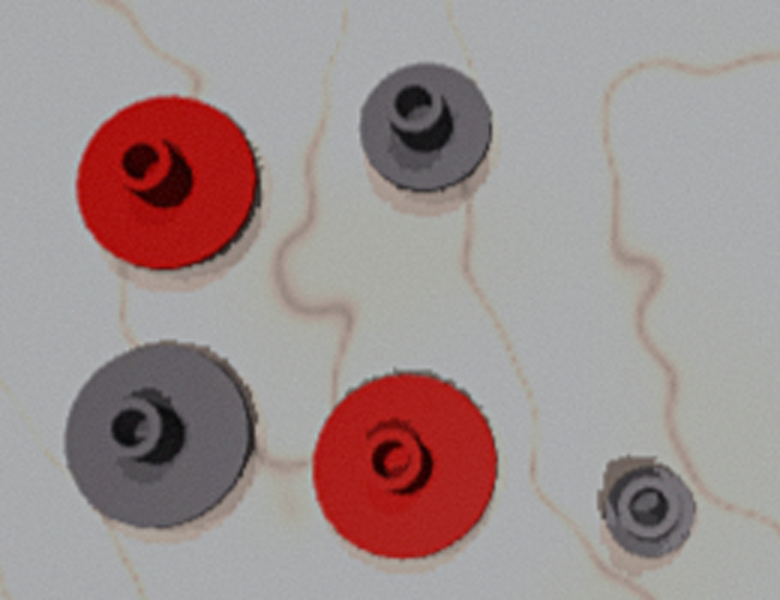

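The crop confirms it. Grey medium, at (242,192) in the full image, has a 70 mm flange, so it is adapter_m. Large measures 94 mm and small 46 mm. The red ones are the look-alikes, so I'll leave them. Next I'll approach above m.

Call:
jog_arm:
  commands:
    - [0,0,0,-23.2,0,9.2,0]
    - [0,0,0,-23.2,0,9.2,0]
    - [0,0,0,-23.2,0,9.2,0]
    - [0,0,0,-23.2,0,9.2,0]
    - [0,0,0,-23.2,0,9.2,0]
    - [0,0,0,-23.2,0,9.2,0]
    - [0,0,0,-23.2,0,9.2,0]
    - [0,0,0,-23.2,0,9.2,0]
    - [0,0,0,-23.2,0,9.2,0]
    - [0,0,0,-23.2,0,9.2,0]
    - [0,0,0,-23.2,0,9.2,0]
    - [0,0,0,-23.2,0,9.2,0]

```text
clock: 1.1
tool_pos: [0.4579, 0.3275, 0.2309]
eef_rot: [-1.57, -0.0, 2.711]
wrist_force: [0.3, 1.0, 0.1]
grip_width: 0.0854
```

Call:
jog_arm:
  commands:
    - [0,0,0,-23.2,8,9.2,0]
    - [0,0,0,-23.2,8,9.2,0]
    - [0,0,0,-23.2,8,9.2,0]
    - [0,0,0,-23.2,8,9.2,0]
    - [0,0,0,-23.2,8,9.2,0]
    - [0,0,0,-23.2,8,9.2,0]
    - [0,0,0,-23.2,8,9.2,0]
    - [0,0,0,-23.2,8,9.2,0]
    - [0,0,0,-23.2,8,9.2,0]
    - [0,0,0,-23.2,8,9.2,0]
    - [0,0,0,0,0,0,0]
    - [0,0,0,0,0,0,0]

```text
clock: 2.1
tool_pos: [0.6297, 0.1468, 0.1495]
eef_rot: [-1.568, -0.002, 2.709]
wrist_force: [-0.4, 0.3, -0.3]
grip_width: 0.0856
```

Call:
jog_arm:
  commands:
    - [0,0,0,-15.6,3,5.4,0]
    - [0,0,0,-15.6,3,5.4,0]
    - [0,0,0,-15.6,5,5.4,0]
    - [0,0,0,0,0,0,0]
    - [0,0,0,0,0,0,0]
    - [0,0,0,0,0,0,0]

```text
clock: 2.6
tool_pos: [0.6652, 0.1147, 0.1407]
eef_rot: [-1.571, 0.0, 2.712]
wrist_force: [0.4, -0.4, 0.1]
grip_width: 0.0851
```

```bash
python3 - <<'E'
from h import *
s=bot.sense();print(s["tool_pos"],s["eef_rot"],s["joint_positions"])
d,W=grab("side"); cv2.imwrite("pics/side1.png",d["img"])
E
```

```text
[0.66518173 0.11470257 0.14073122] [-1.57109246e+00  2.43791991e-04  2.71152200e+00] [ 4.66150168e-01  2.44786095e-01  1.46061179e-01  5.46796740e-06
 -1.47168788e+00  6.74575000e-01]
```

View pics/side1.png

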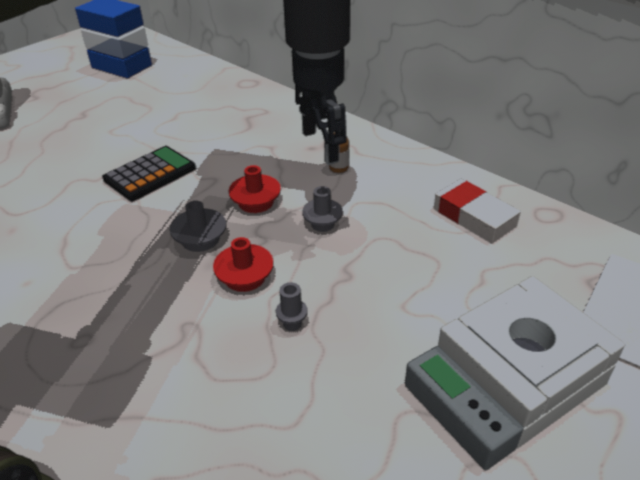

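The open gripper is directly above m (neck at (322,195), fingers at about (325,140)), with clearance to the red look-alikes. Next I'll descend and grip.

Call:
jog_arm:
  commands:
    - [0,0,0,-0.8,15,1.8,0]
    - [0,0,0,0,18,0,0]
    - [0,0,0,0,18,0,0]
    - [0,0,0,0,18,0,0]
    - [0,0,0,0,15,0,0]
    - [0,0,0,0,12,0,0]
    - [0,0,0,0,7,0,0]
    - [0,0,0,0,0,0,0]
    - [0,0,0,0,0,0,0]
    - [0,0,0,0,0,0,0]

```text
clock: 3.48
tool_pos: [0.6662, 0.1122, 0.0388]
eef_rot: [-1.572, 0.002, 2.711]
wrist_force: [0.3, 0.2, 0.3]
grip_width: 0.0851
```

Call:
jog_arm:
  commands:
    - [0,0,0,0,0,0,80]
    - [0,0,0,0,0,0,120]
    - [0,0,0,0,0,0,160]
    - [0,0,0,0,0,0,200]
    - [0,0,0,0,0,0,255]
    - [0,0,0,0,0,0,255]
    - [0,0,0,0,0,0,255]
    - [0,0,0,0,0,0,255]
    - [0,0,0,0,0,0,255]
    - [0,0,0,0,0,0,255]
  newtons: 40

```text
clock: 4.32
tool_pos: [0.6657, 0.1119, 0.0376]
eef_rot: [-1.571, 0.0, 2.711]
wrist_force: [-0.4, 0.5, 2.3]
grip_width: 0.029
```

Call:
jog_arm:
  commands:
    - [0,0,0,0,-8,0,255]
    - [0,0,0,0,-14,0,255]
    - [0,0,0,0,-18,0,255]
    - [0,0,0,0,-18,0,255]
    - [0,0,0,0,-18,0,255]
    - [0,0,0,0,-18,0,255]
    - [0,0,0,0,-14,0,255]
    - [0,0,0,0,-8,0,255]
    - [0,0,0,0,-4,0,255]
    - [0,0,0,0,0,0,255]
    - [0,0,0,0,0,0,255]

```text
clock: 5.23
tool_pos: [0.6651, 0.1119, 0.1563]
eef_rot: [-1.57, -0.001, 2.711]
wrist_force: [0.2, -0.7, -2.5]
grip_width: 0.0288
```

```bash
python3 - <<'E'
from h import *
s=bot.sense();print(s["tool_pos"],s["eef_rot"],s["grip_width"])
for n in("top","side"):
    d,W=grab(n); cv2.imwrite(f"pics/{n}2.png",d["img"]); np.savez(f"{n}2.npz",img=d["img"],W=W)
    m=(np.hypot(W[...,0]-.666,W[...,1]-.112)<.06)&(W[...,2]>.09)&(W[...,2]<.152)
    F=W[m]; print(n,np.histogram(F[:,2],np.arange(.09,.156,.005)),cv2.boundingRect(m.astype(np.uint8)))
s=cv2.imread("pics/side2.png")[60:260,200:460]
cv2.imwrite("pics/crop2.png",cv2.resize(s,None,fx=3,fy=3,interpolation=cv2.INTER_CUBIC))
E
```

```text
[0.66513261 0.11190576 0.15628832] [-1.57000354e+00 -1.23640964e-03  2.71076059e+00] 0.02883993163027922
top (array([  0,   0,   0,   0,   0,   0,   0,   0,   0,   0,  13, 563, 176]), array([0.09 , 0.095, 0.1  , 0.105, 0.11 , 0.115, 0.12 , 0.125, 0.13 ,
       0.135, 0.14 , 0.145, 0.15 , 0.155])) (204, 159, 50, 34)
side (array([  0,   0,   0,   0,   0,  26,  70,  66,  25,   0,  63, 557,  46]), array([0.09 , 0.095, 0.1  , 0.105, 0.11 , 0.115, 0.12 , 0.125, 0.13 ,
       0.135, 0.14 , 0.145, 0.15 , 0.155])) (300, 142, 44, 33)
```

View pics/crop2.png

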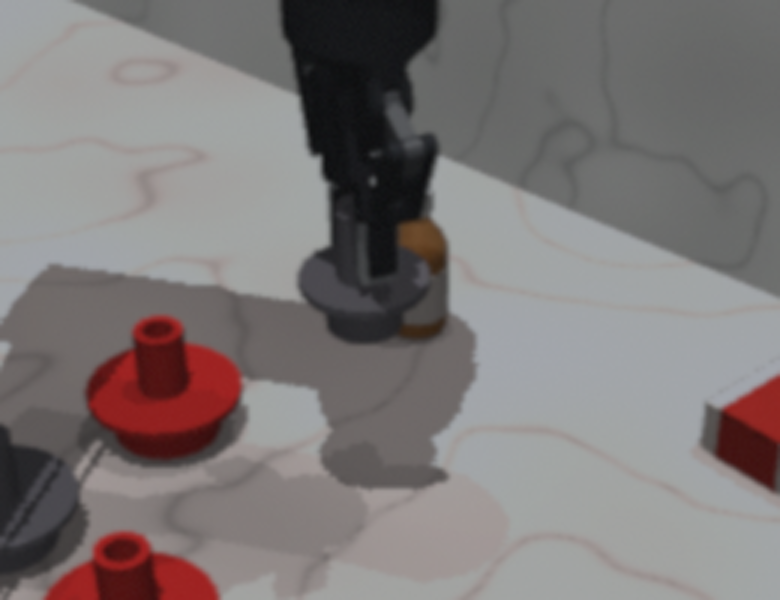

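The adapter is held upright in the crop at about (365,280), with its foot at about 0.118 m, which clears the rim at 0.085 m. Next I'll carry it to the well.

Call:
jog_arm:
  commands:
    - [0,0,0,-2.5,0,9,255]
    - [0,0,0,-5,0,18,255]
    - [0,0,0,-6,0,21.5,255]
    - [0,0,0,-6,0,21.5,255]
    - [0,0,0,-6,0,21.5,255]
    - [0,0,0,-6,0,21.5,255]
    - [0,0,0,-6,0,21.5,255]
    - [0,0,0,-6,0,21.5,255]
    - [0,0,0,-6,0,21.5,255]
    - [0,0,0,-6,0,21.5,255]
    - [0,0,0,-6,0,21.5,255]
    - [0,0,0,-6,0,21.5,255]

```text
clock: 6.33
tool_pos: [0.6247, -0.1384, 0.1571]
eef_rot: [-1.57, -0.0, 2.71]
wrist_force: [-0.6, -0.8, -1.9]
grip_width: 0.029
```

Call:
jog_arm:
  commands:
    - [0,0,0,-6,0,21.5,255]
    - [0,0,0,-6,0,21.5,255]
    - [0,0,0,-6,0,21.5,255]
    - [0,0,0,-6,0,21.5,255]
    - [0,0,0,-6,0,21.5,255]
    - [0,0,0,-6,0,21.5,255]
    - [0,0,0,-4,0,15,255]
    - [0,0,0,-2,0,8,255]
    - [0,0,0,0,0,0,255]
    - [0,0,0,0,0,0,255]
    - [0,0,0,0,0,0,255]
    - [0,0,0,0,0,0,255]

```text
clock: 7.33
tool_pos: [0.6008, -0.2908, 0.1574]
eef_rot: [-1.571, 0.0, 2.712]
wrist_force: [0.0, -0.5, -2.0]
grip_width: 0.0289
```

```bash
python3 - <<'E'
from h import *
s=bot.sense();print(s["tool_pos"],s["eef_rot"],s["grip_width"],s["joint_positions"])
y=s["eef_rot"][2]
for n in("top","side"):
    d,W=grab(n); cv2.imwrite(f"pics/{n}3.png",d["img"])
    c=s["tool_pos"][:2]
    m=(np.hypot(W[...,0]-c[0],W[...,1]-c[1])<.06)&(W[...,2]>.138)&(W[...,2]<.152)
    F=W[m]; A=np.c_[F[:,:2],np.ones(len(F))]; p=np.linalg.lstsq(A,F[:,2],rcond=None)[0]
    print(n,len(F),"enc",cv2.minEnclosingCircle(F[:,:2].astype(np.float32)),np.median(F[:,2]),"slope",p[:2])
    dd=np.array([.600,-.2997])-c; print("tool dx,dz to well",dd@[np.cos(y),np.sin(y)],dd@[-np.sin(y),np.cos(y)])
    if n=="side": cv2.imwrite("pics/crop3.png",cv2.resize(d["img"][160:460,360:640],None,fx=2,fy=2,interpolation=cv2.INTER_CUBIC))
E
```

```text
[ 0.60079338 -0.29080606  0.15736036] [-1.57088369e+00  3.16773377e-05  2.71212387e+00] 0.028928767549236557 [-1.52015532e-01  2.21679184e-01  1.49365296e-01 -7.55455907e-05
 -1.49842804e+00  1.29334853e+00]
top 819 enc ((0.6009771823883057, -0.2889467477798462), 0.03460166975855827) 0.15012492401248478 slope [ 0.01545386 -0.0077052 ]
tool dx,dz to well -0.002981999111419125 0.00841660898907404
side 1215 enc ((0.5987297892570496, -0.29113760590553284), 0.035539813339710236) 0.1502627253087996 slope [0.0357616  0.01975584]
tool dx,dz to well -0.002981999111419125 0.00841660898907404
```

View pics/crop3.png

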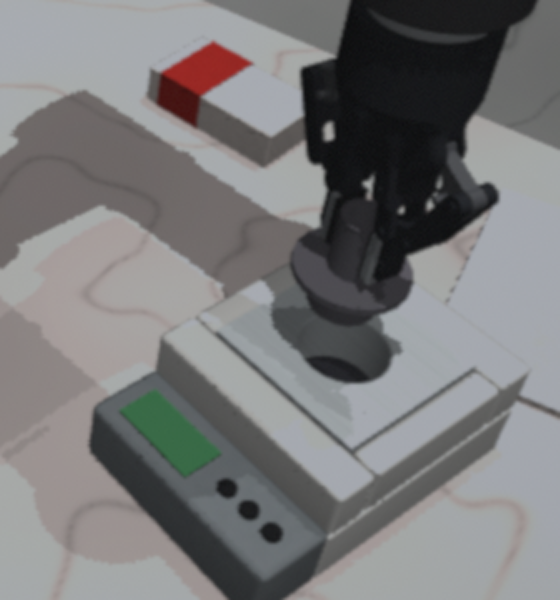

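The adapter is above the well (flange at about (350,270) in the crop, mouth at about (348,345)). Both cameras agree on the remaining offset, about (0, -9.6 mm). I'll correct that and lower it.

Call:
jog_arm:
  commands:
    - [0,0,0,-2.2,0,4.3,255]
    - [0,0,0,-2.1,0,4.3,255]
    - [0,0,0,0,0,0,255]
    - [0,0,0,0,6,0,255]
    - [0,0,0,0,8,0,255]
    - [0,0,0,0,8,0,255]
    - [0,0,0,0,8,0,255]
    - [0,0,0,0,8,0,255]
    - [0,0,0,0,6,0,255]
    - [0,0,0,0,5,0,255]
    - [0,0,0,0,0,0,255]
    - [0,0,0,0,0,0,255]

```text
clock: 8.43
tool_pos: [0.6007, -0.3015, 0.1081]
eef_rot: [-1.57, -0.0, 2.711]
wrist_force: [-0.3, -0.2, -1.6]
grip_width: 0.0291
```

```bash
cat > chk.py <<'E'
from h import *
s=bot.sense();print(s["clock"],s["tool_pos"],s["wrist_force"],s["grip_width"])
c=np.array([.6,-.2995])
for n in("top","side"):
    d,W=grab(n); cv2.imwrite(f"pics/{n}4.png",d["img"])
    r=np.hypot(W[...,0]-c[0],W[...,1]-c[1])
    F=W[(r<.05)&(W[...,2]>.0885)&(W[...,2]<.112)]
    F=F[abs(F[:,2]-np.median(F[:,2]))<.005]
    A=np.c_[F[:,:2],np.ones(len(F))]; p=np.linalg.lstsq(A,F[:,2],rcond=None)[0]
    N=W[(r<.03)&(W[...,2]>.127)&(W[...,2]<.136)]
    print(n,len(F),"enc",cv2.minEnclosingCircle(F[:,:2].astype(np.float32)),np.median(F[:,2]),"slope",p[:2],"necktop",len(N) and N.mean(0))
E
python3 chk.py
```

```text
8.4333 [ 0.60068048 -0.30150545  0.1081178 ] [-0.32779166 -0.20210105 -1.62476155] 0.029064051100309532
top 794 enc ((0.6011596322059631, -0.30002641677856445), 0.03504807874560356) 0.10098617018999954 slope [ 0.02117205 -0.00032301] necktop [ 0.59515266 -0.29565557  0.13139603]
side 1209 enc ((0.5987456440925598, -0.3020978271961212), 0.03542491793632507) 0.10165224178156489 slope [0.02752865 0.01788703] necktop [ 0.59316605 -0.30096736  0.13149723]
```

Call:
jog_arm:
  commands:
    - [0,0,0,-0.6,4,-1.4,255]
    - [0,0,0,0,3,0,255]
    - [0,0,0,0,1.5,0,255]
    - [0,0,0,0,1,0,255]
    - [0,0,0,0,0,0,255]
    - [0,0,0,0,0,0,255]

```text
clock: 9.03
tool_pos: [0.6019, -0.3005, 0.0988]
eef_rot: [-1.571, 0.0, 2.711]
wrist_force: [0.2, 0.7, -1.4]
grip_width: 0.0293
```

Call:
jog_arm:
  commands:
    - [0,0,0,0,0.7,0,255]
    - [0,0,0,0,0,0,255]
    - [0,0,0,0,0,0,255]

```text
clock: 9.28
tool_pos: [0.6019, -0.3005, 0.0982]
eef_rot: [-1.571, 0.0, 2.711]
wrist_force: [0.4, 0.2, -2.0]
grip_width: 0.0292
```

```bash
python3 chk.py
```

```text
9.2833 [ 0.60192383 -0.30046241  0.09818468] [ 0.3604788   0.19143717 -2.00163426] 0.029171450630188136
top 736 enc ((0.5920253992080688, -0.2925921082496643), 0.037598107010126114) 0.09112526946077346 slope [0.01873368 0.00221233] necktop [ 0.59417406 -0.29879362  0.13082028]
side 1110 enc ((0.5998806357383728, -0.30109426379203796), 0.03546076640486717) 0.09125765616489567 slope [0.00995782 0.0147187 ] necktop [ 0.59669007 -0.29763894  0.13133071]
```

Call:
jog_arm:
  commands:
    - [0,0,0,0,0.5,0,255]
    - [0,0,0,0,0,0,255]
    - [0,0,0,0,0,0,255]

```text
clock: 9.63
tool_pos: [0.602, -0.3005, 0.0979]
eef_rot: [-1.571, 0.0, 2.711]
wrist_force: [0.8, 0.1, -0.6]
grip_width: 0.0292
```

Call:
jog_arm:
  commands:
    - [0,0,0,0,0,0,150]
    - [0,0,0,0,0,0,130]
    - [0,0,0,0,0,0,110]
    - [0,0,0,0,0,0,80]
    - [0,0,0,0,0,0,40]
    - [0,0,0,0,0,0,0]
    - [0,0,0,0,0,0,0]
    - [0,0,0,0,0,0,0]
    - [0,0,0,0,0,0,0]
    - [0,0,0,0,0,0,0]

```text
clock: 10.47
tool_pos: [0.6019, -0.3004, 0.0976]
eef_rot: [-1.571, -0.0, 2.711]
wrist_force: [0.0, 0.3, -0.2]
grip_width: 0.0855
```

Call:
jog_arm:
  commands:
    - [0,0,0,0,-5,0,0]
    - [0,0,0,0,-10,0,0]
    - [0,0,0,0,-15,0,0]
    - [0,0,0,0,-20,0,0]
    - [0,0,0,0,-20,0,0]
    - [0,0,0,0,-20,0,0]
    - [0,0,0,0,-15,0,0]
    - [0,0,0,0,-10,0,0]
    - [0,0,0,0,-5,0,0]
    - [0,0,0,0,0,0,0]
    - [0,0,0,0,0,0,0]
    - [0,0,0,0,0,0,0]

```text
clock: 11.47
tool_pos: [0.6016, -0.3002, 0.2161]
eef_rot: [-1.571, -0.002, 2.711]
wrist_force: [0.4, 0.9, 0.1]
grip_width: 0.0852
```

```bash
python3 chk.py; python3 -c "
import cv2
a=cv2.imread('pics/side4.png')
cv2.imwrite('pics/fin.png',a)"
```

```text
11.4667 [ 0.60159442 -0.30019218  0.21614848] [0.37473339 0.88810026 0.12630437] 0.08519725089366954
top 191 enc ((0.607502818107605, -0.3153250217437744), 0.027562204748392105) 0.0907806427021263 slope [-0.01510749  0.05583523] necktop [ 0.60189752 -0.30269329  0.13005713]
side 1346 enc ((0.5999161005020142, -0.3011222779750824), 0.03560947626829147) 0.09059391382223547 slope [-0.00162984 -0.00010903] necktop [ 0.59997941 -0.30138702  0.13006473]
```

View pics/fin.png

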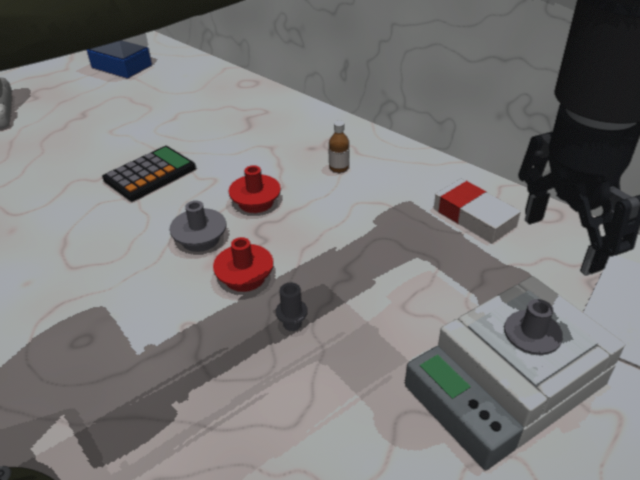

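The adapter is seated flat in the well at (533,330): side-camera slope is about 0, flange top 0.0906 m, and about 1 mm off centre. The large (197,228) and small (291,308) adapters haven't moved, and the gripper is clear.

```bash
python3 -c "
from workcell import order
print(order.finish_job())"
```

```text
the job is handed in; nothing more can be done
None
```

I picked the medium grey adapter (its flange measured 70 mm, so it is the 42 mm skirt), seated it in the well, backed the gripper off and handed the job in at about 11.5 s.

- **Seating:** the last side-camera check showed the flange flat (slope about 0.002) with its top at 0.0906 m. Nominal is 0.091 m. The adapter's axis was about 1 mm from the well's centre.
- **Other adapters:** the small and large grey ones and both red look-alikes looked unmoved in the final side picture. I did not re-measure their positions.
- **Disagreement:** the two cameras differ by about 2 mm in absolute position, so I used offsets measured within each camera. In the last check the arm partly blocked the top camera's view of the flange, so I disregarded its flange fit. Its reading of the neck top (0.602, -0.303) differs from its first reading of the well's centre by about 5 mm, still within the 12 mm limit.

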